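Cap a tube block half and index the sled of a bench press

ROBOT

A 6-joint arm with a two-finger parallel gripper is mounted at the origin on a cart in front of the work surface, level with it; the furniture and walls round the work are solid. World frame = base frame: x ahead of the robot, y to its left, z up, the work surface at z = 0. Lengths are in mm, angles in rad, forces in N, time in s.
With the tool pointing down it reaches from about 300 to 775 mm from the base axis. Payload 14.6 kg.
Tool frame: the origin (TCP) lies midway between the tips of the shut fingers; the grasp point (between the pads) lies 19 mm behind it (manip.hold_point_z is the distance from the TCP to the grasp point, in mm); z points along the fingers, y is the direction in which the jaws open and shut (so a half turn about z gives the same grasp; the last joint's range is limited). The gripper opens to 94 mm and grips with 3 to 60 N. Pads are 16 mm wide; open, the fingers measure 119 mm over their backs; the gripper's body (75 mm by 177 mm) begins 78 mm behind the grasp point.
Start: joints at [1.038, 0.3, 1.521, -0, 1.321, -0.067], TCP at [247.022, 491.396, 205.446] pointing down, gripper open.
Joint ranges: [-3.03, 3.03], [-0.79, 2.21], [0.23, 2.52], [-1.04, 4.18], [0, 3.07], [-2.55, 2.55]. Speed limits (rad/s): [2.22, 2.22, 2.57, 3.14, 3.14, 3.14].

INTERFACE

Orientations are given as [roll, pitch, yaw] about the fixed x, y, z axes, in that order (R = Rz(yaw) Ry(pitch) Rx(roll)).
In Python, from cell import manip gives the robot as it stands.
- The arm moves only by the shell command python3 -m crank 'ROWS' [OPENING] [FORCE]. ROWS is JSON, a list of rows, each an object with "offset": the shift along the world's x, y, z in m, a list of three; "spin": the turn about the world's z in degrees. In form: [{"offset": [dx, dy, dz], "spin": spin}, ...]. A call has exactly 8 rows; each row is the pose to reach, as a shift and turn from the pose measured when the call began; what a row does not reach only later rows make up. A row lasts 1/12 s, in which the tool goes at most 41.7 mm and 7.16 degrees, less where a joint would pass 70% of its speed; a pose out of reach is approached as far as the arm can. A call with a gripper value outside its range is refused whole. OPENING is the opening, from 0 (shut) to 1 (fully open), set as the call begins (- or left out, the last holds). The fingers move at their own pace and stop on an object; FORCE is the grip in N (left out, the last holds). Time passes only in rows, so rows that repeat a pose let the fingers close, or fill a call up. It gives the time, the measured TCP pose, the force and the opening at its end, in the units of the state.
- manip.read_state(): the state, without advancing time (a new reading comes with each control period).
- manip.camera(name): name is "scene" or "side" or "wrist"; returns a dict with "pixels" (480x640x3 uint8, red, green, blue), "fx", "fy", "cx", "cy" (pixels), "k1" (the pictures are not rectified: a ray, as slopes to the right and down, at radius r is drawn at 1 + k1 r^2 times it, then the intrinsics apply), "extrinsics" (4x4, takes a point from world to camera coordinates); the wrist camera has in their place "hand_eye" (4x4, takes a point from camera to tool coordinates, whose origin is the TCP and whose axes are the flange's). Camera axes: x right, y down, z forward; pixel columns grow to the right and rows downward; lengths in mm; the calibration is good to about 2 mm. A picture is of the moment at which its call begins: read the wrist's pose just before it. There is no depth.
- manip.sign_off(): hands the job in, once; it reports no verdict.
Trained networks look in a picture, given as the dict that the camera call returned (one of the last four; its "shot" number tells which), for a name from the list of things; names that differ only in an ending like _2 or _b are one class to them, and where a whole thing is asked for, a point or a joint stands for the part that bears it (a point fixed in the world has none). Each returns a list of dicts, best first, with "conf" (0 to 1); they miss things now and then, are a little off and sometimes report something else, mostly with a low value. They report only what shows in the picture. A call takes as long as a camera call. They do not tell look-alikes from the thing itself.
- manip.search_frame(picture, name): "location" ([x, y, z] in mm, in world coordinates, good to about 4 mm: the middle of the surface that is visible of it).
- manip.masks_of(picture, name): "mask" (480x640 bool, what is visible of it).
The state is a dict: "clock": time; "joints": joint angles; "qd": joint speeds; "effort": joint torques, N m; "eef_pos": TCP position; "eef_rot": TCP orientation; "wrist_force": force on the tool from outside, world axes, zero at the start; "moment": the same for the moment, N m; "finger_gap": finger opening in mm.
Only numpy, scipy, OpenCV 4.12 (cv2) and the standard library are available. Lean on these libraries where they do the work, as an engineer would, in place of code of your own. Each camera call takes 0.05 s, during which the arm holds its last target. There are 200 camera calls.

TASK

Swing the sprung lever of the small capping press all the way down to its stop and let it come back up. Then pull up the black lock plunger on the sled, slide the sled on to the very next hole, away from the press head, and let the pin drop into that hole. Finish while holding: push the plunger knob fully down against its spring and keep it pressed home, without letting go at the end; leave the tube block sitting on the sled and do not disturb the loose things round the press.

Things in the scene. Friction and masses are not known exactly. Their poses are not given: they have to be found in the camera images.
- press: Bench capping press, fixed, yaw within 0.3 rad. White deck x -92..92, y -205..165 mm, 12 mm thick; origin on the table surface; own +x away from the robot at yaw 0, +y to its left. White C-shaped head at y 32..88, x -25..87 mm, top at z 165 mm. A bare metal sled, 88 mm wide, runs along y at x = 0.
- lever_grip (a point): Middle of the lever's black crossbar grip (22 mm thick, 80 mm long, along the press's y axis). The steel lever turns about the press's y direction through press point (30, 60, 190) mm, 130 mm from here. At rest it leans toward the robot, 55 degrees above level; swinging brings the grip forward (press -x) and down.
- lever (a joint): Lever angle, rad: 0 = up at rest, 1.05 = down at its stop (about 5 degrees below level). A spring brings it back by itself when released; swinging it takes about 3 N at the grip at first and 8 N at the stop.
- knob: Black upright cylindrical knob of the lock plunger, 30 mm thick, 24 mm high; origin at the centre of its underside, 75 mm above the table at rest. Below it stands a steel boss (20 mm wide, 18 mm high) on a sled bracket whose top is 27 mm below the knob's underside at rest. Pushing the knob sideways moves the sled once the pin is out.
- plunger (a joint): Plunger height, m: 0 = at rest, pin (7 mm thick, rounded end) 8 mm deep in a hole; +0.008 and more = pin clear of the strip, +0.014 = pulled to its stop (about 7 N); -0.005 = pressed fully home (about 3 N). Springs return it to 0 from either side. With the pin on the strip between holes it reads about +0.008.
- sled (a joint): Travel of the sled along the press's -y direction, m (to the robot's right at yaw 0, away from the press head): 0 = start hole, +0.040 = next hole, +0.080 = the one after, -0.040 = the one on the other side. Friction about 1.5 N; the pin has about 1 mm play in a hole.
- next_hole (a point): Mouth of the next hole, where the pin must go: in the top face (32 mm above the table) of the aluminium index strip, 28 mm wide, along the press's y at x = -68 mm. Its four 9 mm holes lie 40 mm apart at press y = -35, -75 (pin here at the start), -115 (this one) and -155 mm.
- jar_a: Bystander: small jar with red lid, 42 mm wide, 56 mm high; origin under its centre.
- cal_weight: Bystander: brass weight with a knob top, 22 mm wide, 38 mm high; origin under its centre.
- marker_red: Bystander: white and red marker pen lying down, 13 x 127 x 15 mm; origin under its centre.
- beaker_100: Bystander: low glass beaker, 55 mm wide, 70 mm high; origin under its centre.
- tip_box: Bystander: clear blue lidded pipette tip box, 96 x 126 x 88 mm; origin under its centre.
- petri_dish_a: Bystander: flat round dish, 90 mm wide, 15 mm high; origin under its centre.
- dropper_bottle: Bystander: amber dropper bottle, 31 mm wide, 96 mm high; origin under its centre.
- tube_block: Orange block of microtubes, 62 x 112 x 38 mm, standing loose in a low metal fence on the sled and riding with it; origin under its centre, 33 mm above the table.
Things that resemble listed ones, but are neither listed nor needed, are in the scene too. There is more than one size of the tube_block; the job needs the smaller.

How it is judged:
By the outcome, as a careful person would: the job done as asked, in the order asked, and still so for the second after the job is handed in, while the arm keeps its last pose, push and grip.
It also fails if it takes over 54 s, if anything falls off the work surface, if the arm or the gripper's body presses on something with over 40 N, if the wrist force passes 120 N, or if a joint passes its speed limit or range.

## Working session

There is one attempt and no reset: what is moved stays moved. The work goes in short steps, Python scripts to look and compute and a shell command to move; the robot and the scene stay as the last step left them, time stands still between calls to the robot, and variables do not carry over. Pictures are saved under pics/ and viewed, about 8 in all and at most 12, crops included, and the job is handed in when it is done.

```bash
mkdir -p pics; ls; cat > h.py <<'E'
from cell import manip
import numpy as np, cv2
def save(p,n): cv2.imwrite('pics/'+n,p["pixels"][:,:,::-1])
def ray(p,u,v):
    E=np.array(p["extrinsics"]); K=np.array([[p["fx"],0,p["cx"]],[0,p["fy"],p["cy"]],[0,0,1.]])
    s=cv2.undistortPoints(np.array([[[u,v]]],float),K,np.array([p["k1"],0,0,0.]))[0,0]
    R=E[:3,:3]; return -R.T@E[:3,3], R.T@np.array([s[0],s[1],1])
def at_z(p,u,v,z):
    o,d=ray(p,u,v); return o+d*(z-o[2])/d[2]
def proj(p,P):
    E=np.array(p["extrinsics"]); c=E[:3,:3]@np.array(P,float)+E[:3,3]; x=c[:2]/c[2]; x=x*(1+p["k1"]*(x@x))
    return np.array([p["fx"]*x[0]+p["cx"],p["fy"]*x[1]+p["cy"]])
E
python3 - <<'E'
from h import *
s=manip.read_state();print(s)
for n in("scene","side"):
    p=manip.camera(n);save(p,n+'0.png')
    E=np.array(p["extrinsics"]);print(n,-E[:3,:3].T@E[:3,3])
    for t in("press","lever_grip","knob","tube_block","jar_a","cal_weight","marker_red","beaker_100","tip_box","petri_dish_a","dropper_bottle"):
        print(t,[(round(d["conf"],2),np.round(d["location"]).tolist()) for d in manip.search_frame(p,t)][:4])
E
```

```text
pics
{'clock': 0.0, 'joints': array([ 1.03840078e+00,  3.00420164e-01,  1.52156658e+00, -2.22920416e-05,
        1.32072162e+00, -6.66463812e-02]), 'qd': array([ 6.75906631e-04,  1.11452403e-03, -6.32131567e-05, -1.11608606e-03,
       -2.30062200e-04,  3.71313392e-04]), 'effort': array([-7.13307218e-04, -5.31808805e+01, -3.52730477e+01,  7.07691209e-02,
        2.44741532e-02, -1.02464121e-04]), 'eef_pos': array([246.89788425, 491.17490073, 204.92041129]), 'eef_rot': array([-3.14047798e+00, -5.27585608e-05,  2.67584898e+00]), 'wrist_force': array([0.35306822, 0.18593486, 0.30621236]), 'moment': array([-0.05653839,  0.03265245,  0.02803164]), 'finger_gap': 93.908724219822}
scene [-266.03940955  862.18947567 1584.3685427 ]
press [(0.82, [578.0, 20.0, 32.0])]
lever_grip [(0.59, [549.0, 49.0, 308.0])]
knob []
tube_block [(0.9, [577.0, 80.0, 63.0]), (0.62, [450.0, -360.0, 39.0])]
jar_a [(0.52, [465.0, 106.0, 57.0])]
cal_weight [(0.6, [535.0, -95.0, 99.0]), (0.41, [462.0, -46.0, 26.0])]
marker_red [(0.6, [468.0, -200.0, 13.0])]
beaker_100 [(0.62, [578.0, -273.0, 44.0])]
tip_box [(0.64, [495.0, 489.0, 82.0]), (0.17, [583.0, 20.0, 33.0])]
petri_dish_a [(0.18, [583.0, 17.0, 35.0])]
dropper_bottle [(0.42, [532.0, 210.0, 51.0])]
side [  142.51388074 -1265.77594196   691.22246607]
press [(0.9, [595.0, -22.0, 33.0])]
lever_grip [(0.91, [559.0, 34.0, 274.0])]
knob [(0.69, [534.0, -108.0, 92.0])]
tube_block [(0.76, [437.0, -408.0, 37.0]), (0.68, [580.0, 45.0, 56.0]), (0.16, [560.0, 38.0, 272.0])]
jar_a [(0.92, [450.0, 94.0, 33.0])]
cal_weight [(0.43, [460.0, -59.0, 19.0])]
marker_red [(0.67, [350.0, 364.0, 1.0]), (0.62, [468.0, -218.0, 12.0])]
beaker_100 [(0.62, [577.0, -298.0, 45.0])]
tip_box [(0.91, [503.0, 429.0, 63.0])]
petri_dish_a [(0.51, [347.0, 366.0, -1.0]), (0.33, [582.0, 45.0, 59.0])]
dropper_bottle []
```

View pics/scene0.png

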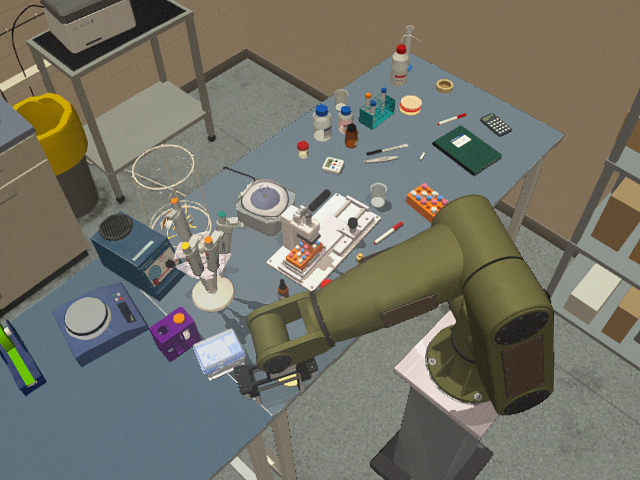

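View pics/side0.png

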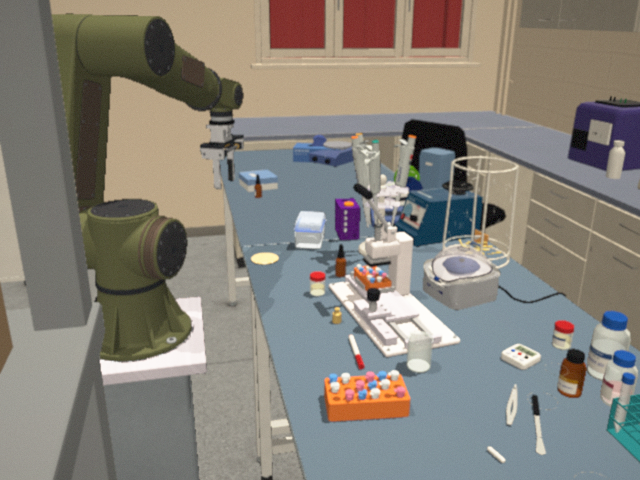

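The scene shows the press at about (325,240), with the lever grip at (318,200) and the knob at (352,224). In the side view the knob is at (373,297), the grip is near (365,190) and the weight is at (337,316). There are two tube blocks. The one on the sled, at scene (303,257) and side (373,277), is the smaller and is the one meant. The larger one, at scene (428,203) and side (367,395), stands free on the table. Next I'll take an enlarged crop and fit the press pose.

```bash
cat > fit.py <<'E'
from h import *
from scipy.optimize import least_squares
def P(q,v):
    c,s=np.cos(q[2]),np.sin(q[2]); return np.array([q[0]+c*v[0]-s*v[1],q[1]+s*v[0]+c*v[1],v[2]])
E
python3 - <<'E'
from fit import *
L=np.radians(55)
pts={"knob":(-68,-75,87),"lever_grip":(30-130*np.cos(L),60,190+130*np.sin(L))}
ob=[];cams={}
for n in("scene","side"):
    p=manip.camera(n);cams[n]=p
    for t in pts:
        m=manip.masks_of(p,t)
        for d in m[:3]:
            ys,xs=np.nonzero(d["mask"]);print(n,t,round(d["conf"],2),len(xs),xs.mean().round(1),ys.mean().round(1),xs.min(),xs.max(),ys.min(),ys.max())
    m=manip.masks_of(p,"press")[0]["mask"].astype(np.uint8)
    c=max(cv2.findContours(m,0,2)[0],key=cv2.contourArea)
    print(n,"poly",cv2.approxPolyDP(c,4,True)[:,0].tolist())
a=cams["scene"]["pixels"][170:300,250:400];b=cams["side"]["pixels"][170:370,310:470]
A=cv2.resize(a,None,fx=2.6,fy=2.6,interpolation=3);B=cv2.resize(b,None,fx=2.5,fy=2.5,interpolation=3)
im=np.zeros((max(len(A),len(B)),A.shape[1]+B.shape[1],3),np.uint8);im[:len(A),:A.shape[1]]=A;im[:len(B),A.shape[1]:]=B
cv2.imwrite('pics/crop.png',im[:,:,::-1])
E
```

```text
scene lever_grip 0.86 252 315.2 202.2 297 330 190 215
scene poly [[349, 195], [336, 193], [314, 215], [311, 212], [329, 196], [328, 189], [306, 206], [289, 206], [281, 216], [283, 244], [267, 263], [308, 289], [317, 288], [380, 219]]
side knob 0.73 192 373.8 294.9 367 381 288 302
side knob 0.57 977 309.9 229.6 295 325 212 247
side lever_grip 0.7 397 371.0 203.4 353 391 183 232
side lever_grip 0.22 1464 384.1 302.7 349 418 275 321
side poly [[355, 184], [354, 190], [381, 222], [365, 241], [363, 261], [369, 267], [388, 265], [392, 285], [366, 291], [352, 272], [343, 283], [330, 285], [386, 355], [406, 352], [411, 330], [430, 333], [432, 347], [459, 342], [409, 293], [412, 239], [398, 233], [372, 201], [372, 193]]
```

View pics/crop.png

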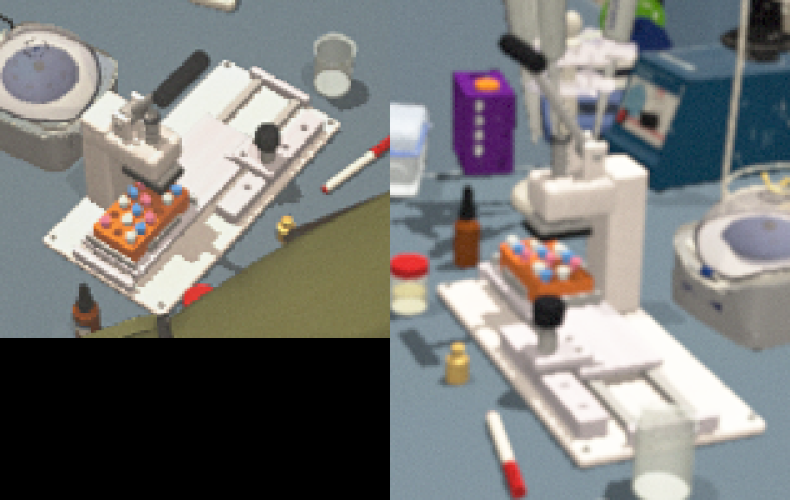

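The crop confirms the smaller orange block in the fence on the sled. It shows the knob at scene (352.7,222.7) and side (373.2,294.8), the grip at scene (319.6,200) and side (363.2,192.8), and the deck corners.

```bash
python3 - <<'E'
from fit import *
L=np.radians(55);K=(-68,-75,87);G=(30-130*np.cos(L),60,190+130*np.sin(L))
S,D=manip.camera("scene"),manip.camera("side")
a,b,c,d=(-92,165,12),(-92,-205,12),(92,-205,12),(92,165,12)
ob=[(S,a,311.5,290),(S,b,380.8,217),(S,c,338.5,193.8),(S,d,267.3,261.5),(S,K,352.7,222.7),(S,G,319.6,200),
(D,a,328.4,284),(D,b,386,356),(D,c,460,342),(D,K,373.2,294.8),(D,G,363.2,192.8)]
f=lambda q:np.concatenate([proj(p,P(q,v))-[u,w] for p,v,u,w in ob])
r=least_squares(f,[590,0,0.],x_scale=[1,1,.01],loss="soft_l1");q=r.x
print(q.round(4));print(f(q).reshape(-1,2).round(1).tolist())
print("knob",P(q,K).round(1),"grip",P(q,G).round(1),"hole",P(q,(-68,-115,32)).round(1))
print("grip down",[P(q,(30-130*np.cos(L-t),60,190+130*np.sin(L-t))).round(1).tolist() for t in(.25,.5,.75,1.05)])
print("dir",P(q,(0,-40,0))-P(q,(0,0,0)))
np.save("q.npy",q)
E
```

```text
[ 5.98909e+02 -1.94801e+01  9.59000e-02]
[[0.8, 0.3], [1.3, -0.7], [-0.7, -2.4], [-0.8, -1.1], [1.0, -0.4], [0.5, -0.5], [0.3, -0.9], [-0.7, -2.9], [0.3, -2.7], [-0.2, -0.4], [-0.3, -2.0]]
knob [ 538.4 -100.6   87. ] grip [548.8  36.  296.5] hole [ 542.2 -140.5   32. ]
grip down [[524.9, 33.7, 274.7], [507.1, 32.0, 247.7], [496.5, 30.9, 217.1], [494.1, 30.7, 178.3]]
dir [  3.8310091  -39.81611947   0.        ]
```

Fit residuals are about 1–3 px and consistent with the given sizes, with the press at (599,-19), yaw 0.096. I'll take the arm round at small x and raised, to stay clear of the pipette stand.

```bash
python3 -m crank '[{"offset":[0.006,-0.030,0.025],"spin":-7},{"offset":[0.012,-0.060,0.050],"spin":-14},{"offset":[0.018,-0.090,0.075],"spin":-21},{"offset":[0.024,-0.125,0.095],"spin":-28},{"offset":[0.030,-0.160,0.115],"spin":-35},{"offset":[0.036,-0.195,0.135],"spin":-42},{"offset":[0.042,-0.230,0.155],"spin":-49},{"offset":[0.048,-0.265,0.175],"spin":-56}]' 1 30
python3 -m crank '[{"offset":[0.005,-0.037,0],"spin":-2},{"offset":[0.010,-0.074,0],"spin":-2},{"offset":[0.020,-0.111,0],"spin":-2},{"offset":[0.035,-0.145,0],"spin":-2},{"offset":[0.055,-0.175,0],"spin":-2},{"offset":[0.080,-0.200,0],"spin":-2},{"offset":[0.110,-0.215,0],"spin":-2},{"offset":[0.140,-0.218,0],"spin":-2}]'
```

```text
clock: 2.37
eef_pos: [294.6, 224.7, 381.6]
eef_rot: [3.141, -0.0, 1.693]
wrist_force: [0.0, -0.2, 0.6]
finger_gap: 94.0
clock: 3.03
eef_pos: [435.7, 4.2, 381.8]
eef_rot: [3.14, 0.0, 1.655]
wrist_force: [-0.0, 0.3, 0.4]
finger_gap: 94.4
```

```bash
cat >> h.py <<'E'
from scipy.spatial.transform import Rotation as Ro
def wrist():
    s=manip.read_state(); p=manip.camera("wrist"); T=np.eye(4)
    T[:3,:3]=Ro.from_euler("xyz",s["eef_rot"]).as_matrix();T[:3,3]=s["eef_pos"]
    p["extrinsics"]=np.linalg.inv(T@np.array(p["hand_eye"])); return p,s
E
python3 - <<'E'
from fit import *
q=np.load("q.npy");p,s=wrist();save(p,"w1.png")
L=np.radians(55);K=(-68,-75,99);G=(30-130*np.cos(L),60,190+130*np.sin(L))
for v in(K,G,(-92,165,12),(-92,-205,12),(92,-205,12),(-68,-115,32),(-68,-155,32)):print(v,proj(p,P(q,v)).round(1))
E
```

```text
(-68, -75, 99) [401.2 290.3]
(np.float64(-44.564936725636), 60, np.float64(296.48976575756893)) [500.8 215.4]
(-92, 165, 12) [375.8  80.2]
(-92, -205, 12) [370.1 349.5]
(92, -205, 12) [494.  346.7]
(-68, -115, 32) [391.  298.3]
(-68, -155, 32) [389.9 324.9]
```

View pics/w1.png

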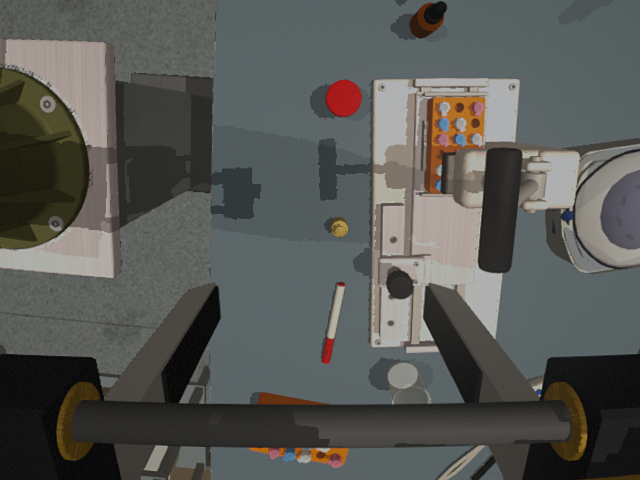

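The wrist view shows the grip centre at (498,210), knob top at (400,283), deck corners at (372,79), (371,348) and (520,80), and strip holes at (393,240) and (391,323). I'll refit with these.

```bash
python3 - <<'E'
from fit import *
q0=np.load("q.npy");p,s=wrist()
L=np.radians(55);G=(30-130*np.cos(L),60,190+130*np.sin(L))
for t in("knob","lever_grip"):
  for d in manip.masks_of(p,t)[:2]:
    ys,xs=np.nonzero(d["mask"]);print(t,round(d["conf"],2),len(xs),xs.min(),xs.max(),ys.min(),ys.max())
ob=[((-68,-75,99),400,283),(G,498,210),((-92,165,12),372,79),((-92,-205,12),371,348),((92,165,12),520,80),((-68,-35,32),393,240),((-68,-155,32),391,323)]
f=lambda q:np.concatenate([proj(p,P(q,v))-[u,w] for v,u,w in ob])
q=least_squares(f,q0,x_scale=[1,1,.01],loss="soft_l1").x
print(q);print(f(q).reshape(-1,2).round(1).tolist());np.save("q2.npy",q)
for w in (G,(-68,-75,87)):print(P(q0,w).round(1),P(q,w).round(1))
E
```

```text
knob 0.71 651 384 411 272 300
lever_grip 0.87 5016 474 544 149 273
[ 5.98976755e+02 -1.46635348e+01  1.10260332e-01]
[[0.8, 5.4], [-0.6, 0.3], [0.7, -1.5], [0.1, 0.5], [0.6, -3.5], [-0.5, -0.5], [-0.5, 0.5]]
[548.8  36.  296.5] [548.1  40.1 296.5]
[ 538.4 -100.6   87. ] [539.6 -96.7  87. ]
```

```bash
python3 -m crank '[{"offset":[0.038,0.004,0],"spin":1.5},{"offset":[0.077,0.008,0],"spin":1.5},{"offset":[0.115,0.011,0],"spin":1.5},{"offset":[0.115,0.011,-0.020],"spin":1.5},{"offset":[0.115,0.011,-0.050],"spin":1.5},{"offset":[0.115,0.011,-0.080],"spin":1.5},{"offset":[0.115,0.011,-0.104],"spin":1.5},{"offset":[0.115,0.011,-0.104],"spin":1.5}]' 1 30
python3 -m crank '[{"offset":[0,0,0],"spin":0},{"offset":[0,0,0],"spin":0},{"offset":[0,0,0],"spin":0},{"offset":[0,0,0],"spin":0},{"offset":[0,0,0],"spin":0},{"offset":[0,0,0],"spin":0},{"offset":[0,0,0],"spin":0},{"offset":[0,0,0],"spin":0}]' 0.1 25
```

```text
clock: 3.9
eef_pos: [547.6, 18.2, 273.3]
eef_rot: [-3.135, -0.001, 1.685]
wrist_force: [-0.9, 0.5, 0.6]
finger_gap: 93.9
clock: 4.57
eef_pos: [547.6, 18.2, 273.5]
eef_rot: [-3.135, -0.001, 1.685]
wrist_force: [0.8, 0.7, 0.9]
finger_gap: 44.2
```

```bash
python3 -m crank '[{"offset":[0,0,0],"spin":0},{"offset":[0,0,0],"spin":0},{"offset":[0,0,0],"spin":0},{"offset":[0,0,0],"spin":0},{"offset":[0,0,0],"spin":0},{"offset":[0,0,0],"spin":0},{"offset":[0,0,0],"spin":0},{"offset":[0,0,0],"spin":0}]'
python3 - <<'E'
import numpy as np
q=np.load("q2.npy");a0=np.radians(55)
for t in np.linspace(0,1.05,9):
    r=-130*(np.cos(a0-t)-np.cos(a0));z=130*(np.sin(a0-t)-np.sin(a0));print(round(t,2),np.round([r*np.cos(q[2]),r*np.sin(q[2]),z],1))
E
```

```text
clock: 5.23
eef_pos: [547.9, 18.2, 273.3]
eef_rot: [-3.136, -0.001, 1.685]
wrist_force: [5.1, 0.4, -3.5]
finger_gap: 21.4
0.0 [-0. -0.  0.]
0.13 [-13.2  -1.5 -10.7]
0.26 [-24.9  -2.8 -23. ]
0.39 [-34.9  -3.9 -36.8]
0.52 [-43.1  -4.8 -51.7]
0.66 [-49.2  -5.4 -67.6]
0.79 [-53.2  -5.9 -84.2]
0.92 [ -55.    -6.1 -101.1]
1.05 [ -54.6   -6.  -118.2]
```

```bash
python3 -m crank '[{"offset":[-0.007,-0.001,-0.005],"spin":0},{"offset":[-0.0132,-0.0015,-0.0107],"spin":0},{"offset":[-0.019,-0.002,-0.017],"spin":0},{"offset":[-0.025,-0.003,-0.023],"spin":0},{"offset":[-0.030,-0.0035,-0.030],"spin":0},{"offset":[-0.035,-0.004,-0.037],"spin":0},{"offset":[-0.039,-0.0045,-0.044],"spin":0},{"offset":[-0.043,-0.005,-0.052],"spin":0}]'
```

```text
clock: 5.9
eef_pos: [505.9, 13.6, 222.5]
eef_rot: [-3.14, -0.001, 1.685]
wrist_force: [6.9, 1.9, 5.8]
finger_gap: 21.3
```

```bash
python3 -m crank '[{"offset":[-0.003,0,-0.008],"spin":0},{"offset":[-0.007,-0.0005,-0.017],"spin":0},{"offset":[-0.009,-0.001,-0.025],"spin":0},{"offset":[-0.011,-0.001,-0.034],"spin":0},{"offset":[-0.0125,-0.001,-0.043],"spin":0},{"offset":[-0.013,-0.0015,-0.052],"spin":0},{"offset":[-0.013,-0.0015,-0.062],"spin":0},{"offset":[-0.0125,-0.0015,-0.070],"spin":0}]'
python3 -m crank '[{"offset":[0,0,0],"spin":0},{"offset":[0,0,-0.002],"spin":0},{"offset":[0,0,-0.004],"spin":0},{"offset":[0,0,-0.004],"spin":0},{"offset":[0,0,-0.004],"spin":0},{"offset":[0,0,-0.004],"spin":0},{"offset":[0,0,-0.004],"spin":0},{"offset":[0,0,-0.004],"spin":0}]'
```

```text
clock: 6.57
eef_pos: [495.3, 12.4, 154.0]
eef_rot: [3.137, -0.001, 1.685]
wrist_force: [1.3, 4.1, 34.0]
finger_gap: 21.4
clock: 7.23
eef_pos: [495.5, 12.2, 152.5]
eef_rot: [3.135, -0.001, 1.685]
wrist_force: [-11.1, -1.1, 26.4]
finger_gap: 21.2
```

```bash
python3 - <<'E'
from h import *
p=manip.camera("side");cv2.imwrite('pics/s2.png',cv2.resize(p["pixels"][130:340,290:460],None,fx=3,fy=3,interpolation=3)[:600,:,::-1])
E
```

```text
(no output)
```

View pics/s2.png

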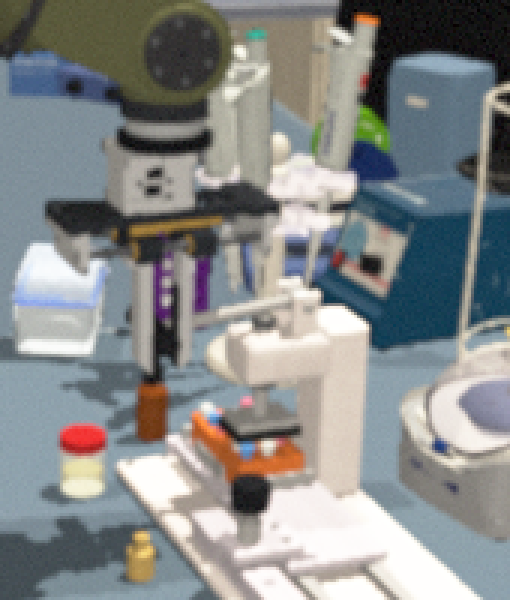

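The crop shows the lever running nearly level from (300,297) to (190,320) and the press ram down. Together with 26–34 N against an expected 8 N, it is at the stop. Now I'll guide it back up the same arc.

```bash
python3 -m crank '[{"offset":[0,0,0.010],"spin":0},{"offset":[0,0,0.019],"spin":0},{"offset":[0.001,0,0.028],"spin":0},{"offset":[0.002,0,0.036],"spin":0},{"offset":[0.004,0.0005,0.045],"spin":0},{"offset":[0.006,0.001,0.053],"spin":0},{"offset":[0.009,0.001,0.061],"spin":0},{"offset":[0.012,0.0015,0.068],"spin":0}]'
python3 -m crank '[{"offset":[0.003,0.0005,0.007],"spin":0},{"offset":[0.007,0.001,0.014],"spin":0},{"offset":[0.012,0.0015,0.021],"spin":0},{"offset":[0.017,0.002,0.028],"spin":0},{"offset":[0.023,0.0025,0.034],"spin":0},{"offset":[0.029,0.003,0.040],"spin":0},{"offset":[0.034,0.004,0.045],"spin":0},{"offset":[0.038,0.0045,0.049],"spin":0}]'
```

```text
clock: 7.95
eef_pos: [506.0, 13.2, 221.1]
eef_rot: [3.139, -0.0, 1.685]
wrist_force: [-16.9, -5.8, 8.8]
finger_gap: 21.4
clock: 8.62
eef_pos: [544.5, 17.4, 270.6]
eef_rot: [3.139, 0.001, 1.684]
wrist_force: [0.6, -5.6, -2.1]
finger_gap: 21.0
```

```bash
python3 -m crank '[{"offset":[0.002,0,0.0015],"spin":0},{"offset":[0.003,0,0.0025],"spin":0},{"offset":[0.003,0,0.0025],"spin":0},{"offset":[0.003,0,0.0025],"spin":0},{"offset":[0.003,0,0.0025],"spin":0},{"offset":[0.003,0,0.0025],"spin":0},{"offset":[0.003,0,0.0025],"spin":0},{"offset":[0.003,0,0.0025],"spin":0}]' 0.9
python3 -m crank '[{"offset":[0,0,0.015],"spin":0},{"offset":[0,0,0.040],"spin":0},{"offset":[0,0,0.060],"spin":0},{"offset":[0,-0.020,0.060],"spin":0},{"offset":[0,-0.060,0.055],"spin":0},{"offset":[-0.005,-0.095,0.030],"spin":0},{"offset":[-0.008,-0.105,0],"spin":0},{"offset":[-0.010,-0.105,-0.035],"spin":0}]'
```

```text
clock: 9.28
eef_pos: [547.4, 17.4, 273.1]
eef_rot: [3.14, 0.001, 1.684]
wrist_force: [-0.3, 0.4, 0.3]
finger_gap: 71.4
clock: 9.95
eef_pos: [537.2, -90.2, 237.8]
eef_rot: [3.137, 0.002, 1.681]
wrist_force: [0.8, 0.5, -0.9]
finger_gap: 84.8
```

```bash
python3 - <<'E'
from fit import *
q=np.load("q2.npy");p,s=wrist();save(p,"w2.png")
for v in((-68,-75,99),(-68,-75,75),(-68,-155,32),(-68,-35,32),(-92,-205,12)):print(v,proj(p,P(q,v)).round(1))
print("tcp",proj(p,s["eef_pos"]))
for d in manip.masks_of(p,"knob")[:2]:
    ys,xs=np.nonzero(d["mask"]);print(round(d["conf"],2),len(xs),xs.min(),xs.max(),ys.min(),ys.max())
E
```

```text
(-68, -75, 99) [323.2 235.9]
(-68, -75, 75) [323. 228.]
(-68, -155, 32) [322.6 296. ]
(-68, -35, 32) [322.7 172.9]
(-92, -205, 12) [299.8 331.8]
tcp [321.8405244 304.1998744]
0.78 1363 301 341 213 255
```

View pics/w2.png

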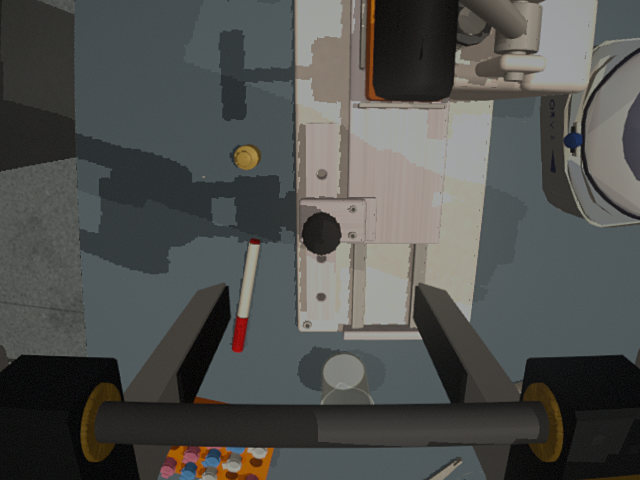

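The lever is back up. The knob centre (321,234) and the holes at (321,173), (320,258) and (320,297) match the refined model within 1–2 px. Descending onto the knob.

```bash
python3 -m crank '[{"offset":[0.001,-0.006,-0.030],"spin":0},{"offset":[0.0015,-0.006,-0.060],"spin":0},{"offset":[0.0015,-0.006,-0.090],"spin":0},{"offset":[0.0015,-0.006,-0.120],"spin":0},{"offset":[0.0015,-0.006,-0.145],"spin":0},{"offset":[0.0015,-0.006,-0.162],"spin":0},{"offset":[0.0015,-0.006,-0.170],"spin":0},{"offset":[0.0015,-0.006,-0.170],"spin":0}]' 0.9 30
python3 -m crank '[{"offset":[0,0,0],"spin":0},{"offset":[0,0,0],"spin":0},{"offset":[0,0,0],"spin":0},{"offset":[0,0,0],"spin":0},{"offset":[0,0,0],"spin":0},{"offset":[0,0,0],"spin":0},{"offset":[0,0,0],"spin":0},{"offset":[0,0,0],"spin":0}]' 0.1 30
python3 -m crank '[{"offset":[0,0,0],"spin":0},{"offset":[0,0,0],"spin":0},{"offset":[0,0,0],"spin":0},{"offset":[0,0,0],"spin":0},{"offset":[0,0,0],"spin":0},{"offset":[0,0,0],"spin":0},{"offset":[0,0,0],"spin":0},{"offset":[0,0,0],"spin":0}]'
```

```text
clock: 10.72
eef_pos: [537.2, -93.4, 63.5]
eef_rot: [-3.135, -0.003, 1.684]
wrist_force: [-0.2, -0.5, -0.3]
finger_gap: 84.5
clock: 11.38
eef_pos: [537.2, -93.4, 63.6]
eef_rot: [-3.135, -0.002, 1.684]
wrist_force: [-0.3, -0.7, 0.5]
finger_gap: 34.8
clock: 12.05
eef_pos: [537.6, -93.4, 63.7]
eef_rot: [-3.136, -0.002, 1.684]
wrist_force: [5.4, 1.2, -0.5]
finger_gap: 29.7
```

```bash
python3 -m crank '[{"offset":[0,0,0.003],"spin":0},{"offset":[0,0,0.006],"spin":0},{"offset":[0,0,0.009],"spin":0},{"offset":[0,0,0.012],"spin":0},{"offset":[0,0,0.012],"spin":0},{"offset":[0,0,0.012],"spin":0},{"offset":[0,0,0.012],"spin":0},{"offset":[0,0,0.012],"spin":0}]'
```

```text
clock: 12.72
eef_pos: [537.6, -93.3, 75.5]
eef_rot: [-3.136, -0.002, 1.684]
wrist_force: [5.4, -1.0, -5.0]
finger_gap: 29.2
```

```bash
python3 -m crank '[{"offset":[0.0006,-0.005,0],"spin":0},{"offset":[0.0011,-0.010,0],"spin":0},{"offset":[0.0018,-0.016,0],"spin":0},{"offset":[0.0025,-0.022,0],"spin":0},{"offset":[0.0032,-0.029,0],"spin":0},{"offset":[0.0040,-0.036,0],"spin":0},{"offset":[0.0044,-0.0398,0],"spin":0},{"offset":[0.0044,-0.0398,0],"spin":0}]'
python3 - <<'E'
from h import *
print(manip.read_state()["eef_pos"],manip.read_state()["wrist_force"])
E
```

```text
clock: 13.38
eef_pos: [541.9, -133.7, 75.0]
eef_rot: [-3.136, -0.003, 1.683]
wrist_force: [5.0, -0.4, -4.4]
finger_gap: 29.1
[ 541.92470242 -133.71740268   75.03113947] [ 5.00656032 -0.35879953 -4.43402714]
```

```bash
python3 -m crank '[{"offset":[0,0.0005,0],"spin":0},{"offset":[0,0.0005,-0.002],"spin":0},{"offset":[0,0.0005,-0.004],"spin":0},{"offset":[0,0.0005,-0.006],"spin":0},{"offset":[0,0.0005,-0.008],"spin":0},{"offset":[0,0.0005,-0.010],"spin":0},{"offset":[0,0.0005,-0.0115],"spin":0},{"offset":[0,0.0005,-0.0115],"spin":0}]'
```

```text
clock: 14.05
eef_pos: [541.9, -133.3, 63.4]
eef_rot: [-3.136, -0.002, 1.683]
wrist_force: [2.7, -1.5, 0.8]
finger_gap: 29.4
```

```bash
python3 -m crank '[{"offset":[0,0,0],"spin":0},{"offset":[0,0,0],"spin":0},{"offset":[0,0,0],"spin":0},{"offset":[0,0,0],"spin":0},{"offset":[0,0,0],"spin":0},{"offset":[0,0,0],"spin":0},{"offset":[0,0,0],"spin":0},{"offset":[0,0,0],"spin":0}]' 0.7
python3 -m crank '[{"offset":[0,0,0.010],"spin":0},{"offset":[0,0,0.030],"spin":0},{"offset":[0,0,0.060],"spin":0},{"offset":[0,0,0.090],"spin":0},{"offset":[0,0,0.120],"spin":0},{"offset":[0,0,0.135],"spin":0},{"offset":[0,0,0.135],"spin":0},{"offset":[0,0,0.135],"spin":0}]'
python3 - <<'E'
from fit import *
q=np.load("q2.npy");p,s=wrist();save(p,"w3.png")
for v in((-68,-115,99),(-68,-115,75),(-68,-75,32),(-68,-155,32),(-68,-35,32)):print(v,proj(p,P(q,v)).round(1))
for n,c in(("wrist",p),("side",manip.camera("side"))):
  for d in manip.masks_of(c,"knob")[:2]:
    ys,xs=np.nonzero(d["mask"]);print(n,round(d["conf"],2),len(xs),xs.min(),xs.max(),ys.min(),ys.max())
for z in(75,99):print("side pred",proj(c,P(q,(-68,-115,z))).round(1))
S=c["pixels"][150:350,300:460]
cv2.imwrite('pics/s3.png',cv2.resize(S,None,fx=3,fy=3,interpolation=3)[:,:,::-1])
E
```

```text
clock: 14.72
eef_pos: [541.9, -133.3, 63.4]
eef_rot: [-3.136, -0.002, 1.683]
wrist_force: [0.3, 0.4, -0.1]
finger_gap: 65.5
clock: 15.38
eef_pos: [542.0, -133.3, 199.2]
eef_rot: [-3.137, -0.002, 1.683]
wrist_force: [0.1, -0.3, -0.0]
finger_gap: 65.6
(-68, -115, 99) [324.9 247.1]
(-68, -115, 75) [324.8 237.6]
(-68, -75, 32) [324.9 175.7]
(-68, -155, 32) [324.5 268.7]
(-68, -35, 32) [325.1 125.1]
wrist 0.58 1680 300 345 221 268
side 0.47 187 374 387 295 309
side pred [380.  305.9]
side pred [380.4 296.3]
```

View pics/w3.png

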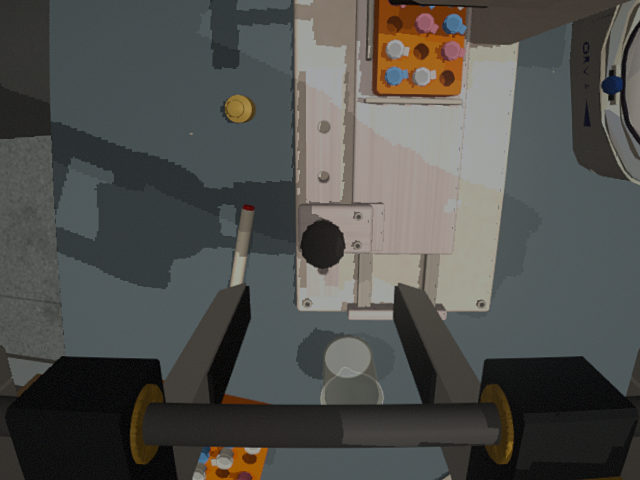

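View pics/s3.png

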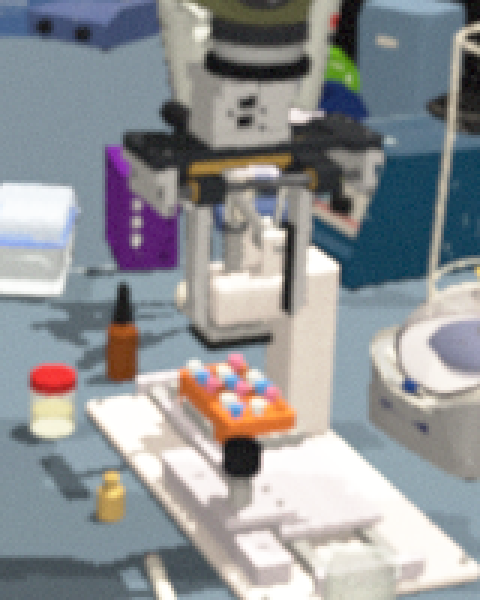

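The wrist view has the knob at (322,244) over the third hole, where the prediction is (325,242), with the two holes behind it bare at (323,127) and (323,177). The side crop shows the block on the sled and the bystanders in place. I'll shut the fingers and press from above.

```bash
python3 -m crank '[{"offset":[0,-0.002,0],"spin":0},{"offset":[0.0005,-0.004,-0.010],"spin":0},{"offset":[0.0005,-0.004,-0.020],"spin":0},{"offset":[0.0005,-0.004,-0.030],"spin":0},{"offset":[0.0005,-0.004,-0.040],"spin":0},{"offset":[0.0005,-0.004,-0.050],"spin":0},{"offset":[0.0005,-0.004,-0.060],"spin":0},{"offset":[0.0005,-0.004,-0.060],"spin":0}]' 0 30
python3 -m crank '[{"offset":[0,0,0],"spin":0},{"offset":[0,0,0],"spin":0},{"offset":[0,0,-0.006],"spin":0},{"offset":[0,0,-0.012],"spin":0},{"offset":[0,0,-0.018],"spin":0},{"offset":[0,0,-0.024],"spin":0},{"offset":[0,0,-0.029],"spin":0},{"offset":[0,0,-0.029],"spin":0}]'
```

```text
clock: 16.25
eef_pos: [541.1, -136.8, 134.7]
eef_rot: [-3.131, -0.005, 1.683]
wrist_force: [-0.7, -0.6, -0.4]
finger_gap: 16.0
clock: 16.92
eef_pos: [540.6, -136.6, 104.3]
eef_rot: [-3.129, -0.005, 1.683]
wrist_force: [-0.6, -0.4, -0.2]
finger_gap: 0.3
```

```bash
python3 -m crank '[{"offset":[0.0015,-0.0005,-0.002],"spin":0},{"offset":[0.0015,-0.0005,-0.004],"spin":0},{"offset":[0.0015,-0.0005,-0.006],"spin":0},{"offset":[0.0015,-0.0005,-0.0075],"spin":0},{"offset":[0.0015,-0.0005,-0.0075],"spin":0},{"offset":[0.0015,-0.0005,-0.0075],"spin":0},{"offset":[0.0015,-0.0005,-0.0075],"spin":0},{"offset":[0.0015,-0.0005,-0.0075],"spin":0}]'
```

```text
clock: 17.58
eef_pos: [542.2, -137.2, 97.1]
eef_rot: [-3.13, -0.005, 1.683]
wrist_force: [0.3, -0.0, 0.8]
finger_gap: 0.4
```

Contact has just begun (0.8 N). Pressing on to the stop.

```bash
python3 -m crank '[{"offset":[0,0,-0.001],"spin":0},{"offset":[0,0,-0.002],"spin":0},{"offset":[0,0,-0.003],"spin":0},{"offset":[0,0,-0.0035],"spin":0},{"offset":[0,0,-0.004],"spin":0},{"offset":[0,0,-0.004],"spin":0},{"offset":[0,0,-0.004],"spin":0},{"offset":[0,0,-0.004],"spin":0}]'
```

```text
clock: 18.25
eef_pos: [542.5, -137.3, 94.1]
eef_rot: [-3.131, -0.005, 1.683]
wrist_force: [-4.0, 0.5, 12.7]
finger_gap: 1.0
```

```bash
python3 - <<'E'
from h import *
p=manip.camera("side");cv2.imwrite('pics/s4.png',cv2.resize(p["pixels"][150:400,290:470],None,fx=2.4,fy=2.4,interpolation=3)[:,:,::-1])
for t in("knob","lever_grip","tube_block","jar_a","cal_weight","marker_red","beaker_100","dropper_bottle"):
    print(t,[(round(d["conf"],2),np.round(d["location"]).tolist()) for d in manip.search_frame(p,t)][:2])
s=manip.read_state();print(s["clock"],s["eef_pos"],s["wrist_force"],s["qd"].round(4),s["finger_gap"])
E
```

```text
knob [(0.62, [535.0, -149.0, 83.0])]
lever_grip []
tube_block [(0.89, [570.0, 12.0, 57.0]), (0.67, [436.0, -406.0, 35.0])]
jar_a []
cal_weight []
marker_red [(0.78, [466.0, -213.0, 13.0])]
beaker_100 [(0.56, [578.0, -300.0, 46.0]), (0.56, [503.0, 431.0, 67.0])]
dropper_bottle [(0.75, [533.0, 198.0, 39.0])]
18.7 [ 542.45878638 -137.32079796   94.13064829] [-4.08854886  0.44389524 13.48884252] [-0.0015 -0.0005  0.0001 -0.0002  0.0003 -0.0009] -0.03527457952968722
```

View pics/s4.png

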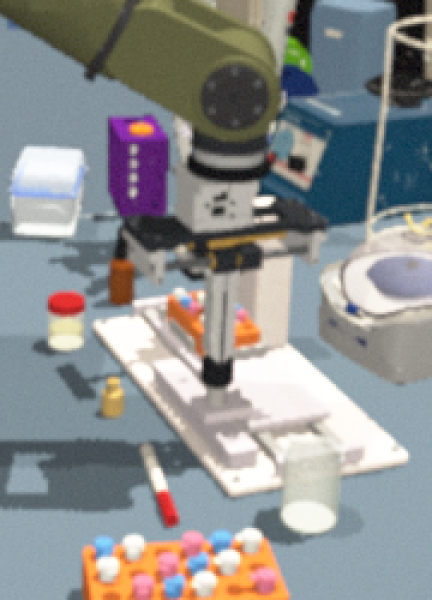

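The fingertips are on the knob at (217,375) and it is pressed down onto the boss. The block sits on the sled at (212,315), and the jar, weight, marker, beaker and bottle are standing undisturbed. The force is steady at about 13 N, well above the 3 N spring.

```bash
python3 -c "
from cell import manip
print(manip.sign_off())"
```

```text
the job is handed in; nothing more can be done
None
```

The job is done and handed in at 18.7 s on the robot's clock, with the arm still pressing the plunger knob home.

- **Lever:** I gripped the crossbar and swung it down until the upward force reached 26–34 N, against about 8 N expected at the stop. The side picture showed it just below level. I then guided it back up the same arc by hand rather than letting the spring take it, and released it at its starting position. The next wrist picture showed it up.
- **Sled:** I pulled the plunger up 12 mm, slid the sled about 40 mm and lowered the pin. After I let go, the vertical force was about zero. The knob stood within a few pixels of where the next hole should put it, and the two holes behind it were bare.
- **Plunger:** I pushed the knob down with shut fingertips to 94.1 mm, where 94 mm is fully home. The force held steady at about 13 N, against 3 N for the spring, with about 4 N sideways.
- **Surroundings:** the tube block is still on the sled. In the last side picture the jar, weight, marker, beaker and dropper bottle looked undisturbed.

In that last check the detector missed the jar, the weight and the lever grip. I confirmed the jar and weight by eye. The arm hid the lever, so its raised position rests on the earlier wrist picture. I did not check the petri dish again after the start, and I only saw the tip box standing in the last picture, but the arm worked nowhere near either after its first lift.

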